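# Stand the biscuit cutters on their outlines

## Robot

A 6-joint arm with a two-finger parallel gripper is mounted at the origin on the work surface. World frame = base frame: x ahead of the robot, y to its left, z up, the work surface at z = 0. Lengths are in m, angles in rad, forces in N, time in s.
With the tool pointing down it reaches from about 0.375 to 0.925 m from the base axis. Payload 5.7 kg.
Tool frame: the origin (TCP) lies at the very end of the fingers, on their centre line; the grasp point (between the pads) lies 19 mm behind it; y points along the fingers, z is the direction in which the jaws open and shut, and the axes are right-handed (so a half turn about y gives the same grasp; the last joint's range is limited). The gripper opens to 85 mm and grips with 20 to 120 N. Pads are 22 mm wide; open, the fingers measure 114 mm over their backs; the gripper's body (76 mm by 85 mm) begins 54 mm behind the grasp point. The pads swing forward as they close: fully open they stand 13 mm farther back than shut.
Start: joints at [1.023, 0.359, 1.51, -0, 1.272, -0.115], TCP at [0.252, 0.545, 0.231] pointing down, gripper open.
Joint ranges: [-2.97, 2.97], [-1.01, 2.36], [0.21, 2.38], [-0.96, 4.11], [0.2, 2.71], [-2.98, 2.98]. Speed limits (rad/s): [2.39, 2.39, 3.14, 3.14, 3.14, 3.14].

## Interface

Orientations are given as a unit quaternion [x, y, z, w].
In Python, from plant import monitor, cams, env gives the robot as it stands.
- The arm moves only by the tool carry_out, never from a script. Its argument "steps" is a list of rows, each a list of 7 numbers: the shift along the world's x, y, z in m, then the turn, a rotation vector about the world's x, y, z in degrees, then the finger opening in m, from 0 to 0.0854. In form: [[x, y, z, ax, ay, az, hand], ...]. A call has 1 to 8 rows; each row shifts and turns the commanded pose from where the row before left it; what a row does not reach is not made up. A row lasts 1/12 s, in which the tool goes at most 41.7 mm and 7.16 degrees, less where a joint would pass 70% of its speed; a pose out of reach is approached as far as the arm can. A call with a gripper value outside its range is refused whole. The fingers move at their own pace and stop on an object; "force" is the grip in N (left out, the last holds). Time passes only in rows, so rows that do not move let the fingers close. It gives the time, the measured TCP pose, the force and the opening at its end, in the units of the state.
- monitor.get_state(): the state, without advancing time (a new reading comes with each control period).
- cams.read_camera(name): name is "scene" or "top" or "wrist"; returns the picture (480x640x3 uint8, red, green, blue); there is no depth.
- cams.camera_params(name): a dict with "vertical_fov" (degrees; the focal length in pixels is half the picture's height over the tangent of half this angle, whatever the lens; pixels are square), "cx", "cy" (the principal point, pixels), "distortion" ([k1, k2, p1, p2, k3] as OpenCV has them; the pictures are not rectified), "extrinsics" (4x4, takes a point from camera to world coordinates); the wrist camera has in their place "hand_eye" (4x4, takes a point from camera to tool coordinates, whose origin is the TCP and whose axes are the tool frame's). Camera axes: x right, y down, z forward; pixel columns grow to the right and rows downward; lengths in m; the calibration is good to about 2 mm. A picture is of the moment at which its call begins: read the wrist's pose just before it. camera_params takes no time and is no camera call.
- env.close_job(): hands the job in, once; it reports no verdict.
The state is a dict: "clock": time; "qpos": joint angles; "joint_velocities": joint speeds; "tau": joint torques, N m; "eef_pos": TCP position; "orientation": TCP orientation; "force": force on the tool from outside, world axes, zero at the start; "wrist_torque": the same for the moment, N m; "width": finger opening in m.
Only numpy, scipy, OpenCV 4.12 (cv2) and the standard library are available. Lean on these libraries where they do the work, as an engineer would, in place of code of your own. Each camera call takes 0.05 s, during which the arm holds its last target. There are 200 camera calls.

## Task

Put the four washed biscuit cutters away: stand each one upright on the mat printed with its own outline, centred and turned so that its shape matches the printed one. Set them down gently rather than dropping them, and leave the jar and the cup standing where they are.

Things in the scene. Friction and masses are not known exactly. Their poses are not given: they have to be found in the camera images.
- cutter_star: loose biscuit cutter standing on the worktop, about 60 g: steel blade (0 to 14 mm high) under a red plastic top (14 to 22 mm high), seen from above a six-pointed star, 78 mm from point to opposite point, two of the points lying along x; it looks the same every 60 degrees. Centred on top stands a pale wooden grip bar, 40 mm long along x, 14 mm thick along y, from 22 to 54 mm high: pinch it across y. Origin: centre of the underside; z up.
- cutter_bone: loose biscuit cutter standing on the worktop, about 60 g: steel blade (0 to 14 mm high) under a green plastic top (14 to 22 mm high), seen from above a dog-bone shape, 80 mm long (along its x) and 52 mm wide at the knuckles; it looks the same after a half turn. Centred on top stands a pale wooden grip bar, 40 mm long along x, 14 mm thick along y, from 22 to 54 mm high: pinch it across y. Origin: centre of the underside; z up.
- cutter_square: loose biscuit cutter standing on the worktop, about 60 g: steel blade (0 to 14 mm high) under a blue plastic top (14 to 22 mm high), seen from above a square of 60 by 60 mm, sides along x and y; it looks the same every quarter turn. Centred on top stands a pale wooden grip bar, 40 mm long along x, 14 mm thick along y, from 22 to 54 mm high: pinch it across y. Origin: centre of the underside; z up.
- cutter_round: loose biscuit cutter standing on the worktop, about 60 g: steel blade (0 to 14 mm high) under a orange plastic top (14 to 22 mm high), seen from above a disc of 68 mm diameter; its turn does not matter. Centred on top stands a pale wooden grip bar, 40 mm long along x, 14 mm thick along y, from 22 to 54 mm high: pinch it across y. Origin: centre of the underside; z up.
- pad_star: fixed pale grey-green mat, 100 by 100 by 3 mm, lying on the worktop, printed in red with the outline of the star cutter (the cutter just fits inside the 4.5 mm wide printed line). Origin: centre of its underside, under the outline's centre; the mat's top is at z = 3 mm; x and y axes are those of the matching cutter when it stands on the outline (or any turn that looks the same).
- pad_bone: fixed pale grey-green mat, 100 by 100 by 3 mm, lying on the worktop, printed in green with the outline of the bone cutter (the cutter just fits inside the 4.5 mm wide printed line). Origin: centre of its underside, under the outline's centre; the mat's top is at z = 3 mm; x and y axes are those of the matching cutter when it stands on the outline (or any turn that looks the same).
- pad_square: fixed pale grey-green mat, 100 by 100 by 3 mm, lying on the worktop, printed in blue with the outline of the square cutter (the cutter just fits inside the 4.5 mm wide printed line). Origin: centre of its underside, under the outline's centre; the mat's top is at z = 3 mm; x and y axes are those of the matching cutter when it stands on the outline (or any turn that looks the same).
- pad_round: fixed pale grey-green mat, 100 by 100 by 3 mm, lying on the worktop, printed in orange with the outline of the round cutter (the cutter just fits inside the 4.5 mm wide printed line). Origin: centre of its underside, under the outline's centre; the mat's top is at z = 3 mm; x and y axes are those of the matching cutter when it stands on the outline (or any turn that looks the same).
- jar: bystander: amber glass jar with white lid, 50 mm diameter, 80 mm high, standing loose. Origin: centre of its underside.
- cup: bystander: white ceramic cup, 64 mm diameter at the rim, 65 mm high, standing loose. Origin: centre of its underside.
Things that resemble listed ones, but are neither listed nor needed, are in the scene too. Several things look just like the cutter_star: the one meant starts nearest to the robot's base.

How it is judged:
By the outcome, as a careful person would: the job done as asked, in the order asked, and still so for the second after the job is handed in, with the robot touching nothing.
It also fails if it takes over 104 s, if anything falls off the work surface, if the arm or the gripper's body presses on something with over 40 N, if the wrist force passes 120 N, or if a joint passes its speed limit or range.

## Working session

There is one attempt and no reset: what is moved stays moved. The work goes in short steps, Python scripts to look and compute and a tool call to move; the robot and the scene stay as the last step left them, time stands still between calls to the robot, and variables do not carry over. Pictures are saved under pics/ and viewed, about 12 in all and at most 16, crops included, and the job is handed in when it is done.

Besides the shell and the picture viewer there is one more tool, called after "Call:" in YAML: its name, and indented under it one key for each argument. carry_out: Moves the arm, as the interface text tells. Its arguments: {"type":"object","properties":{"steps":{"type":"array","items":{"type":"array","items":{"type":"number"}}},"force":{"type":"number"}},"required":["steps"]}

```bash
mkdir -p pics; ls; python3 - <<'E'
from plant import monitor,cams,env
import cv2
s=monitor.get_state();print({k:s[k] for k in('clock','eef_pos','orientation','force','width')})
for n in('scene','top','wrist'):
    cv2.imwrite(f'pics/{n}0.png',cams.read_camera(n)[:,:,::-1]);print(n,cams.camera_params(n))
E
```

```text
pics
{'clock': 0.0, 'eef_pos': array([0.25128535, 0.5440911 , 0.23044503]), 'orientation': array([ 0.69124028, -0.15203884,  0.15160417, -0.68999075]), 'force': array([-0.09860422, -0.53823622, -0.83518472]), 'width': 0.08539019813556047}
scene {'vertical_fov': 51.93828231652505, 'cx': 315.3703026212267, 'cy': 236.3712581778391, 'distortion': array([-0.09400055,  0.        ,  0.        ,  0.        ,  0.        ]), 'extrinsics': array([[ 0.46905242,  0.54775444, -0.69278778,  1.35387907],
       [ 0.88291676, -0.27203341,  0.38269546, -0.46216743],
       [ 0.02116171, -0.79117817, -0.6112195 ,  0.74383364],
       [ 0.        ,  0.        ,  0.        ,  1.        ]])}
top {'vertical_fov': 55.51557852589836, 'cx': 321.553378471921, 'cy': 239.75913247062917, 'distortion': array([-0.04119098,  0.        ,  0.        ,  0.        ,  0.        ]), 'extrinsics': array([[ 2.25189095e-02, -9.96375942e-01,  8.20236551e-02,
         4.60183403e-01],
       [-9.99651773e-01, -2.13119669e-02,  1.55605931e-02,
        -3.78809674e-04],
       [-1.37561152e-02, -8.23454999e-02, -9.96508900e-01,
         8.95018204e-01],
       [ 0.00000000e+00,  0.00000000e+00,  0.00000000e+00,
         1.00000000e+00]])}
wrist {'vertical_fov': 61.77548862877575, 'cx': 316.22805677920326, 'cy': 247.0089175416784, 'distortion': array([0.02805265, 0.        , 0.        , 0.        , 0.        ]), 'hand_eye': array([[ 2.00756545e-04,  9.50432586e-01,  3.10930633e-01,
        -8.01571012e-02],
       [-3.51726462e-04, -3.10930553e-01,  9.50432569e-01,
        -1.42817549e-01],
       [ 9.99999918e-01, -3.00168091e-04,  2.71870948e-04,
         1.04862431e-03],
       [ 0.00000000e+00,  0.00000000e+00,  0.00000000e+00,
         1.00000000e+00]])}
```

View pics/top0.png

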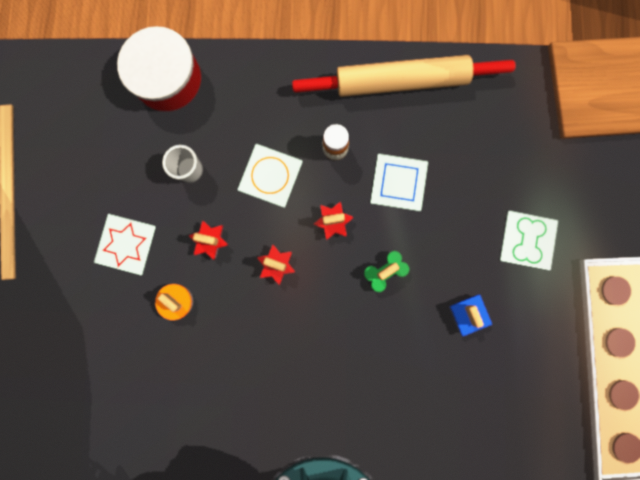

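View pics/scene0.png

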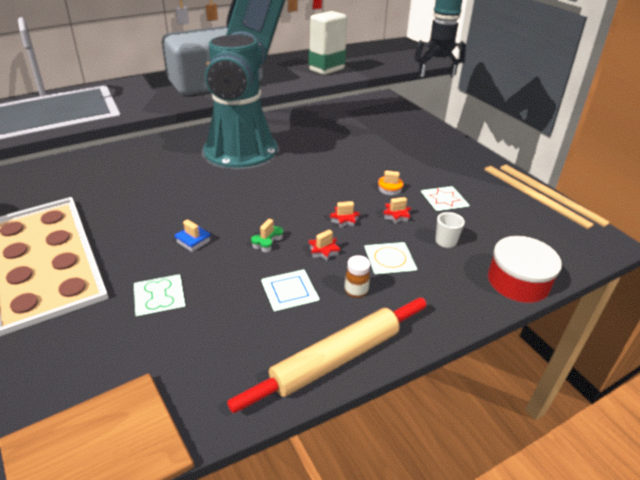

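The top view shows the four mats: star (125,245), round (270,175), square (400,182), bone (530,240). The cutters are round (174,302), bone (387,271), square (471,315), and stars at (208,240), (276,264) and (334,220). I still have to find which star is nearest the base. The cup is at (182,163) and the jar at (336,141).

```bash
cat > h.py <<'E'
import numpy as np,cv2
from scipy.spatial.transform import Rotation as R
from plant import monitor,cams,env
def geom(name,s=None):
    p=cams.camera_params(name);f=240/np.tan(np.radians(p['vertical_fov']/2))
    K=np.array([[f,0,p['cx']],[0,f,p['cy']],[0,0,1]])
    if name=='wrist':
        T=np.eye(4);T[:3,:3]=R.from_quat(s['orientation']).as_matrix();T[:3,3]=s['eef_pos'];E=T@p['hand_eye']
    else:E=p['extrinsics']
    return K,np.array(p['distortion']),E
def cast(g,px,z):
    K,D,E=g
    u=cv2.undistortPoints(np.array(px,float).reshape(-1,1,2),K,D)[:,0]
    d=np.c_[u,np.ones(len(u))]@E[:3,:3].T
    return (E[:3,3]+d*((z-E[2,3])/d[:,2])[:,None])[:,:2]
HUE={'red':[(0,6),(172,180)],'orange':[(9,19)],'green':[(45,80)],'blue':[(100,125)]}
def mask(im,c,smin=90,vmin=50):
    h=cv2.cvtColor(im,cv2.COLOR_RGB2HSV);m=np.zeros(h.shape[:2],np.uint8)
    for a,b in HUE[c]:m|=cv2.inRange(h,(a,smin,vmin),(b,255,255))
    return m
def wood(im):
    return cv2.inRange(cv2.cvtColor(im,cv2.COLOR_RGB2HSV),(9,50,150),(24,190,255))
def blobs(m,amin):
    cs,_=cv2.findContours(m,cv2.RETR_EXTERNAL,cv2.CHAIN_APPROX_NONE)
    return [c for c in cs if cv2.contourArea(c)>amin]
def yaw():  # azimuth (deg, mod 180) of the jaw axis
    z=R.from_quat(monitor.get_state()['orientation']).as_matrix()
    return z
def rect(g,c,z):
    w=cast(g,c.reshape(-1,2),z).astype(np.float32)*1000
    (x,y),(a,b),t=cv2.minAreaRect(w)
    if b>a:a,b,t=b,a,t+90
    return np.round([x,y,a,b,t%180],1)
E
python3 - <<'E'
from h import *
s=monitor.get_state();print(R.from_quat(s['orientation']).as_matrix().round(3))
im=cv2.imread('pics/top0.png')[:,:,::-1].copy();g=geom('top')
for c in HUE:
    for b in blobs(mask(im,c),60):
        print(c,b.reshape(-1,2).mean(0).round(),'z22',rect(g,b,.022),'z3',rect(g,b,.003))
for b in blobs(wood(im),60):print('wood',b.reshape(-1,2).mean(0).round(),rect(g,b,.054))
E
```

```text
[[ 0.908 -0.001  0.419]
 [-0.419 -0.001  0.908]
 [-0.    -1.    -0.002]]
red [276. 264.] z22 [482.7 100.4  79.1  70.1 130.1] z3 [483.2 102.6  80.8  71.6 130.1]
red [124. 244.] z22 [514.7 397.4  86.   75.1 107. ] z3 [515.9 406.1  87.9  76.8 107. ]
red [207. 240.] z22 [527.6 232.9  80.3  70.1  78.7] z3 [529.1 238.   82.   71.6  78.7]
red [333. 220.] z22 [570.7  -8.   78.6  69.2 100.7] z3 [573.1  -8.1  80.3  70.8 100.7]
red [314.  84.] z22 [842.7  35.1  92.6  30.7  97.3] z3 [851.   35.9  94.6  31.4  97.3]
red [494.  67.] z22 [ 885.9 -324.8   87.9   30.3   96.7] z3 [ 895.1 -331.8   89.8   31.    96.7]
red [177.  91.] z22 [826.5 309.1 139.   73.  130.3] z3 [834.5 315.8 142.   74.6 130.3]
orange [615. 446.] z22 [ 160.1 -558.3  110.    75.     2.8] z3 [ 153.6 -570.5  112.4   76.7    2.8]
orange [621. 395.] z22 [ 249.1 -561.    70.3   59.9   89.2] z3 [ 244.5 -573.2   71.8   61.2   89.2]
orange [618. 342.] z22 [ 347.7 -556.6   66.7   58.7   89.1] z3 [ 345.2 -568.7   68.2   59.9   89.1]
orange [472. 315.] z22 [ 392.  -276.5   40.7   13.2   17. ] z3 [ 390.6 -282.5   41.6   13.5   17. ]
orange [
[... 990 characters left out ...]
3 [ 393.8 -278.7   67.2   67.2   22.4]
blue [399. 182.] z22 [ 648.3 -134.4   65.8   65.5  172.3] z3 [ 652.4 -137.4   67.2   66.9  172.3]
wood [476. 316.] [ 395.8 -272.    39.6   12.9   23.6]
wood [169. 302.] [408.1 292.5  44.5  20.   52.7]
wood [619. 366.] [ 305.2 -540.2  377.3   98.1    2.9]
wood [388. 271.] [ 474.8 -110.8   38.4   13.7  124.7]
wood [274. 264.] [482.6  99.6  42.2  15.1  72.9]
wood [204. 239.] [526.7 230.2  46.7  15.4  78.8]
wood [333. 218.] [569.4  -8.6  40.6  16.  100.7]
wood [270. 175.] [650.5 112.5  71.8  70.7  91.1]
wood [  6. 192.] [612.9 622.4 342.   27.2   5.5]
wood [404.  74.] [ 852.1 -141.4  261.2   55.4   97. ]
wood [349.  33.] [ 871.8   36.3 1276.3  274.5   90.5]
```

```bash
cat >> h.py <<'E'
def harm(w,n):
    # centre (mm), turn (deg, mod 360/n) and reach of a filled outline given as world points in mm
    w=w.astype(np.float32);m=cv2.moments(w.reshape(-1,1,2));c=np.array([m['m10'],m['m01']])/m['m00']
    lo=np.floor(w.min(0))-2;im=np.zeros((600,600),np.uint8)
    cv2.fillPoly(im,[np.round((w-lo)*4).astype(np.int32)],1)
    y,x=np.nonzero(im);d=x/4+lo[0]-c[0]+1j*(y/4+lo[1]-c[1])
    return np.round([*c,np.degrees(np.angle((d**n).mean()))/n%(360/n),2*abs(d).max()],1)
N={'red':6,'green':2,'blue':4,'orange':1}
def printed(im,g,c,smin=40,amin=300):
    # printed outline: coloured line whose inside is pale
    pale=cv2.inRange(cv2.cvtColor(im,cv2.COLOR_RGB2HSV),(0,0,120),(180,60,255))
    out=[]
    for b in blobs(mask(im,c,smin,60),amin):
        f=np.zeros(pale.shape,np.uint8);cv2.drawContours(f,[b],-1,1,-1)
        if pale[f>0].mean()>100: out.append((b.reshape(-1,2).mean(0).round(),harm(cast(g,b.reshape(-1,2),.003)*1000,N[c])))
    return out
E
python3 - <<'E'
from h import *
im=cv2.imread('pics/top0.png')[:,:,::-1].copy();g=geom('top')
for c in HUE: print(c,printed(im,g,c))
for c in HUE:
    for b in blobs(mask(im,c),200):
        if 260<b[:,0,0].mean()<500 and b[:,0,1].mean()>200: print(c,b.reshape(-1,2).mean(0).round(),harm(cast(g,b.reshape(-1,2),.022)*1000,N[c]))
E
```

```text
red [(array([124., 244.]), array([516.8, 406.3,  47. ,  90.1]))]
orange []
green [(array([529., 240.]), array([ 541.9, -394.9,  169.8,   93.8]))]
blue [(array([399., 182.]), array([ 652.6, -137.5,   37.1,   95.9]))]
red [276. 264.] [482.7 100.3  10.4  80. ]
red [333. 220.] [570.2  -8.1  41.   79.8]
green [386. 271.] [ 474.8 -111.   124.3   89.6]
blue [471. 315.] [ 395.2 -272.8   67.5   88.5]
```

Call:
carry_out:
  steps:
    - [0.013, -0.021, -0.008, 0, 0, 6.6, 0.0854]
    - [0.013, -0.021, -0.008, 0, 0, 6.6, 0.0854]
    - [0.013, -0.021, -0.008, 0, 0, 6.6, 0.0854]
    - [0.013, -0.021, -0.008, 0, 0, 6.6, 0.0854]
    - [0.013, -0.021, -0.008, 0, 0, 6.6, 0.0854]
    - [0.013, -0.021, -0.008, 0, 0, 6.6, 0.0854]
  force: 40

```text
clock: 0.65
eef_pos: [0.3299, 0.4175, 0.1827]
orientation: [0.701, 0.093, -0.093, -0.701]
force: [1.4, -0.4, -0.5]
width: 0.0857
```

Call:
carry_out:
  steps:
    - [0.013, -0.021, -0.008, 0, 0, 6.6, 0.05]
    - [0.013, -0.021, -0.008, 0, 0, 6.6, 0.05]
    - [0.013, -0.021, -0.008, 0, 0, 6.6, 0.05]
    - [0.013, -0.021, -0.008, 0, 0, 6.6, 0.05]
    - [0.013, -0.021, -0.008, 0, 0, 6.6, 0.05]
    - [0.013, -0.021, -0.008, 0, 0, 6.6, 0.05]
    - [0, 0, 0, 0, 0, 0, 0.05]
    - [0, 0, 0, 0, 0, 0, 0.05]

```text
clock: 1.32
eef_pos: [0.4077, 0.2916, 0.1347]
orientation: [-0.63, -0.321, 0.322, 0.63]
force: [0.6, -0.1, -0.1]
width: 0.0499
```

```bash
cat >> h.py <<'E'
def look(tag,c,what):
    # wrist picture; offset of bar / top / printed outline from the TCP, mm and deg
    s=monitor.get_state();im=cams.read_camera('wrist');cv2.imwrite(f'pics/{tag}.png',im[:,:,::-1]);g=geom('wrist',s)
    M=R.from_quat(s['orientation']).as_matrix();p=s['eef_pos']*1000
    jaw=np.degrees(np.arctan2(M[1,2],M[0,2]))%180
    print('t',round(s['clock'],2),'tcp',p.round(1),'jaw',jaw.round(1),'tilt',M[:,1].round(3),'w',round(s['width']*1000,1),'F',s['force'].round(1))
    if what=='cutter':
        for b in blobs(mask(im,c),3000):
            r=harm(cast(g,b.reshape(-1,2),.022)*1000,N[c]);print('top',b.reshape(-1,2).mean(0).round(),r,'off',(r[:2]-p[:2]).round(1))
        for b in blobs(wood(im),800):
            r=rect(g,b,.054);print('bar',b.reshape(-1,2).mean(0).round(),r,'off',(r[:2]-p[:2]).round(1),'turn',((r[4]+90-jaw+90)%180-90).round(1))
    else:
        for q,r in printed(im,g,c,40,5000):print('print',q,r,'off',(r[:2]-p[:2]).round(1))
    return im,g,s
E
python3 -c "
from h import *
look('w1','orange','cutter')"
```

```text
t 1.32 tcp [407.7 291.6 134.7] jaw 144.2 tilt [-0.001 -0.001 -1.   ] w 49.9 F [ 0.6 -0.1 -0.1]
top [322. 244.] [406.1 297.6 241.4  73.6] off [-1.6  6. ]
bar [114. 284.] [517.6 235.3  42.   30.8  77.8] off [109.9 -56.3] turn 23.6
```

View pics/w1.png

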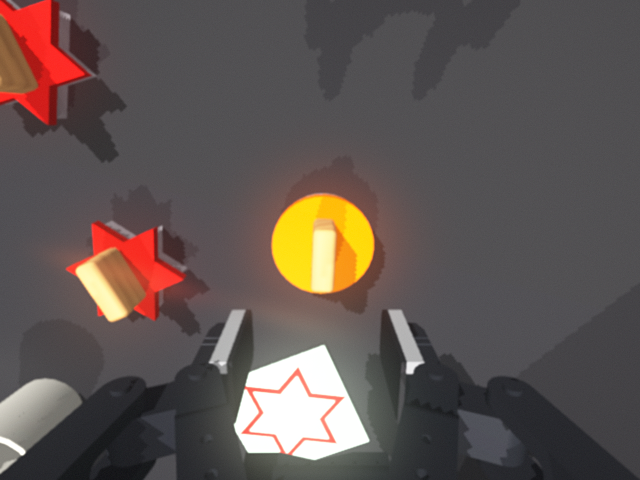

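The round cutter's disc is centred near (322,244) and its bar runs vertically at column 324, so the yaw is already right. The star mat shows between the fingers. The bar mask needs tuning.

```bash
python3 - <<'E'
from h import *
im=cv2.imread('pics/w1.png');h=cv2.cvtColor(im,cv2.COLOR_BGR2HSV)
for r in range(190,304,6):print(r,h[r,324],h[r,290],h[r,340])
print([tuple(h[265,c]) for c in range(300,350,5)]);print(h[280,112],h[262,100],h[60,10])
E
```

```text
190 [  4  97 113] [  5  76 108] [  4  91 112]
196 [ 19 239 255] [  3  87 109] [  8 129 160]
202 [ 22 243 255] [  4  92 114] [ 22 247 255]
208 [ 22 249 255] [ 24 242 255] [ 22 245 255]
214 [ 22 245 255] [ 26 239 255] [ 22 241 255]
220 [ 17 141 237] [ 26 238 255] [ 22 247 255]
226 [ 18 131 243] [ 26 239 255] [ 22 245 255]
232 [ 28  69 255] [ 26 237 255] [ 16 237 251]
238 [ 28  65 255] [ 26 240 255] [ 14 237 231]
244 [ 28  68 255] [ 26 235 255] [ 14 236 232]
250 [ 28  68 255] [ 26 233 255] [ 15 241 241]
256 [ 28  69 255] [ 26 236 255] [ 17 230 251]
262 [ 27  73 255] [ 26 233 255] [ 17 235 250]
268 [ 27  73 255] [ 26 229 255] [ 17 228 251]
274 [ 27  76 255] [ 26 231 255] [ 17 232 250]
280 [ 28  61 255] [ 25 219 255] [ 17 225 250]
286 [ 28  64 255] [  6  80 127] [ 17 230 250]
292 [ 18 157 250] [  4  71 122] [  7 114 107]
298 [  7  90 116] [  6  69 122] [  9 108 106]
[(np.uint8(26), np.uint8(237), np.uint8(255)), (np.uint8(26), np.uint8(235), np.uint8(255)), (np.uint8(26), np.uint8(216), np.uint8(255)), (np.uint8(27), np.uint8(71), np.uint8(255)), (np.uint8(28), np.uint8(62), np.uint8(255)), (np.uint8(27), np.uint8(76), np.uint8(255)), (np.uint8(27), np.uint8(79), np.uint8(255)), (np.uint8(15), np.uint8(204), np.uint8(244)), (np.uint8(17), np.uint8(231), np.uint8(251)), (np.uint8(17), np.uint8(233), np.uint8(250))]
[ 13 152 173] [ 12 147 173] [ 14 146 141]
```

```bash
python3 - <<'E'
s=open('h.py').read()
s=s.replace("(9,50,150),(24,190,255))","(8,35,200),(33,120,255))").replace("(9,19)","(9,32)").replace("blobs(wood(im),800)","blobs(wood(im),500)")
open('h.py','w').write(s)
from h import *
im=cv2.imread('pics/w1.png')[:,:,::-1].copy()
st=monitor.get_state();g=geom('wrist',st)
for b in blobs(mask(im,'orange',170,200),3000):print(rect(g,b,.022),harm(cast(g,b.reshape(-1,2),.022)*1000,1))
for b in blobs(wood(im),500):print(b.reshape(-1,2).mean(0),rect(g,b,.054))
E
```

```text
[406.3 298.5  69.2  68.3  56.7] [404.8 296.5  61.1  74.6]
[ 99.68309859 291.57042254] [526.4 235.1  38.4  12.9  78.6]
[322.35294118 260.22222222] [405.9 297.5  39.1  12.3  52.2]
```

Call:
carry_out:
  steps:
    - [-0.002, 0.006, -0.02, 0, 0, -2, 0.05]
    - [0, 0, -0.03, 0, 0, 0, 0.05]
    - [0, 0, -0.03, 0, 0, 0, 0.05]
    - [0, 0, -0.02, 0, 0, 0, 0.05]
    - [0, 0, -0.005, 0, 0, 0, 0.05]
    - [0, 0, 0, 0, 0, 0, 0.0]
    - [0, 0, 0, 0, 0, 0, 0.0]
    - [0, 0, 0, 0, 0, 0, 0.0]
  force: 40

```text
clock: 2.03
eef_pos: [0.4066, 0.2997, 0.0316]
orientation: [-0.634, -0.313, 0.311, 0.634]
force: [1.1, -0.8, 0.6]
width: 0.0142
```

Call:
carry_out:
  steps:
    - [0, 0, 0, 0, 0, 0, 0.0]
    - [0, 0, 0, 0, 0, 0, 0.0]

```text
clock: 2.2
eef_pos: [0.4067, 0.2995, 0.0317]
orientation: [-0.634, -0.313, 0.311, 0.635]
force: [-1.1, 1.2, 6.3]
width: 0.0129
```

Call:
carry_out:
  steps:
    - [0, 0, 0.02, 0, 0, 0, 0.0]
    - [0, 0, 0.04, 0, 0, 0, 0.0]
    - [0, 0, 0.04, 0, 0, 0, 0.0]
    - [0.031, -0.011, 0.01, 0, 0, 0, 0.0]
    - [0.031, -0.011, 0.01, 0, 0, 0, 0.0]
    - [0.031, -0.011, 0, 0, 0, 0, 0.0]
    - [0.031, -0.011, 0, 0, 0, 0, 0.0]
    - [0.031, -0.011, 0, 0, 0, 0, 0.0]

```text
clock: 2.87
eef_pos: [0.5621, 0.2429, 0.1515]
orientation: [0.635, 0.313, -0.312, -0.634]
force: [0.5, 0.0, -0.9]
width: 0.013
```

Call:
carry_out:
  steps:
    - [0.031, -0.011, 0, 0, 0, 0, 0.0]
    - [0.031, -0.011, 0, 0, 0, 0, 0.0]
    - [0.031, -0.011, 0, 0, 0, 0, 0.0]
    - [0.031, -0.011, 0, 0, 0, 0, 0.0]
    - [0.031, -0.011, 0, 0, 0, 0, 0.0]
    - [0, 0, 0, 0, 0, 0, 0.0]
    - [0, 0, 0, 0, 0, 0, 0.0]

```text
clock: 3.45
eef_pos: [0.7171, 0.1874, 0.1502]
orientation: [0.635, 0.312, -0.311, -0.635]
force: [-0.4, 0.7, -1.6]
width: 0.0132
```

```bash
python3 -c "
from h import *
look('w2','orange','print')"
```

```text
t 3.45 tcp [717.1 187.4 150.2] jaw 142.3 tilt [ 0.001 -0.    -1.   ] w 13.2 F [-0.4  0.7 -1.6]
print [322. 100.] [660.3 121.6 155.9  78. ] off [-56.8 -65.8]
```

View pics/w2.png

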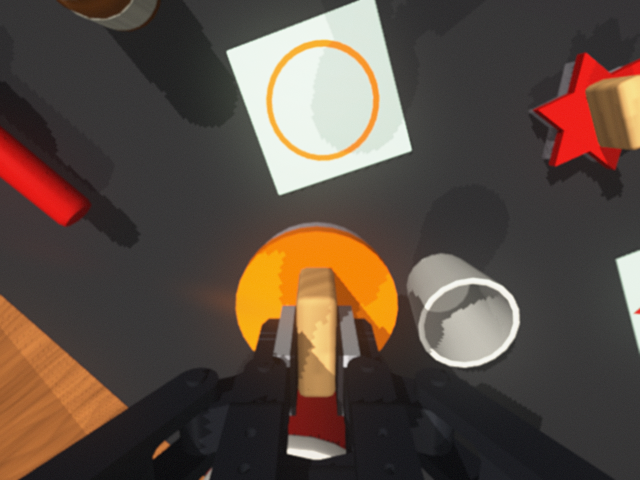

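The printed circle is centred at (322,100). The held disc is near (317,300), with the nearer end of the bar's top face at row ~298. The cup is at (463,310) and clear.

```bash
python3 -c "
from h import *
s=monitor.get_state();g=geom('wrist',s);t=s['eef_pos'][:2]*1000
u=np.array([np.cos(np.radians(52.3)),np.sin(np.radians(52.3))])
for px,z in (((318,298),.1725),((317,228),.1405)):
  d=cast(g,[px],z)[0]*1000-t;print(d,d@u)"
```

```text
[-14.14396333 -16.63181858] -21.808902288377983
[-23.17230327 -28.69725338] -36.87643223935543
```

Call:
carry_out:
  steps:
    - [-0.028, -0.032, 0, 0, 0, 0, 0.0]
    - [-0.0275, -0.032, 0, 0, 0, 0, 0.0]
    - [0, 0, -0.03, 0, 0, 0, 0.0]
    - [0, 0, -0.03, 0, 0, 0, 0.0]
    - [0, 0, -0.03, 0, 0, 0, 0.0]
    - [0, 0, -0.015, 0, 0, 0, 0.0]
    - [0, 0, 0, 0, 0, 0, 0.0]
    - [0, 0, 0, 0, 0, 0, 0.0]

```text
clock: 4.17
eef_pos: [0.6592, 0.1263, 0.045]
orientation: [-0.634, -0.312, 0.313, 0.635]
force: [0.2, 0.1, -1.0]
width: 0.0132
```

Call:
carry_out:
  steps:
    - [0.0025, -0.003, 0, 0, 0, 0, 0.0]
    - [0, 0, -0.005, 0, 0, 0, 0.0]
    - [0, 0, 0, 0, 0, 0, 0.0]
    - [0, 0, 0, 0, 0, 0, 0.0]

```text
clock: 4.5
eef_pos: [0.664, 0.1227, 0.0411]
orientation: [0.635, 0.313, -0.312, -0.634]
force: [-0.5, -0.5, -1.0]
width: 0.0133
```

```bash
python3 -c "
from h import *
s=monitor.get_state();print(s['eef_pos'],s['force'])
cams.read_camera('top')
s=monitor.get_state();print(s['eef_pos'],s['force'],s['joint_velocities'])"
```

```text
[0.66401601 0.12272061 0.04110301] [-0.51782199 -0.46160279 -0.96665322]
[0.66392284 0.12272196 0.04098937] [-0.15294895 -0.25591265 -0.48082415] [-0.00015733  0.00191594  0.00109532 -0.00136877 -0.00085458  0.00126381]
```

Call:
carry_out:
  steps:
    - [-0.002, 0.001, -0.003, 0, 0, 0, 0.0]
    - [0, 0, -0.002, 0, 0, 0, 0.0]
    - [0, 0, 0, 0, 0, 0, 0.0]
    - [0, 0, 0, 0, 0, 0, 0.0]

```text
clock: 4.88
eef_pos: [0.6613, 0.1237, 0.035]
orientation: [-0.634, -0.312, 0.312, 0.634]
force: [0.5, 0.1, -0.9]
width: 0.0135
```

Call:
carry_out:
  steps:
    - [0, 0, 0, 0, 0, 0, 0.03]
    - [0, 0, 0, 0, 0, 0, 0.05]
    - [0, 0, 0, 0, 0, 0, 0.05]
    - [0, 0, 0.02, 0, 0, 0, 0.05]
    - [0, 0, 0.04, 0, 0, 0, 0.05]
    - [0, 0, 0.04, 0, 0, 0, 0.05]
    - [0, 0, 0, 0, 0, 0, 0.05]
    - [0, 0, 0, 0, 0, 0, 0.05]

```text
clock: 5.55
eef_pos: [0.6642, 0.1239, 0.1388]
orientation: [0.635, 0.315, -0.31, -0.633]
force: [0.0, 0.6, -0.2]
width: 0.0502
```

```bash
python3 -c "
from h import *
look('w3','orange','cutter')"
```

```text
t 5.55 tcp [664.2 123.9 138.8] jaw 142.4 tilt [ 0.007  0.    -1.   ] w 50.2 F [ 0.   0.6 -0.2]
top [599. 252.] [519.9 249.2 108.7  66.1] off [-144.3  125.3]
top [320. 225.] [658.3 119.9 103.4  77.8] off [-5.9 -4. ]
top [567.  25.] [475.6 111.8 141.9  48. ] off [-188.6  -12.1]
bar [614. 258.] [526.7 233.6  36.7   8.7  79.2] off [-137.5  109.7] turn 26.8
bar [319. 246.] [660.5 122.   37.1   9.6  52.9] off [-3.7 -1.9] turn 0.5
bar [585.  21.] [484.8 108.2  20.9   8.7  70.7] off [-179.4  -15.7] turn 18.3
```

View pics/w3.png

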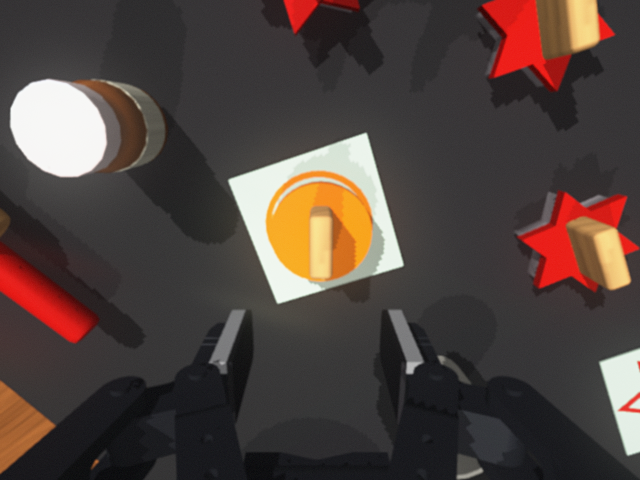

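The round cutter sits inside its printed circle, with its bar at (660.5,122.0) against the print at (660.3,121.6). Next is the star.

Call:
carry_out:
  steps:
    - [-0.03, -0.004, 0, 0, 0, 3.2, 0.05]
    - [-0.03, -0.004, 0, 0, 0, 3.2, 0.05]
    - [-0.03, -0.004, 0, 0, 0, 3.2, 0.05]
    - [-0.03, -0.004, 0, 0, 0, 3.2, 0.05]
    - [-0.03, -0.004, 0, 0, 0, 3.2, 0.05]
    - [-0.03, -0.004, 0, 0, 0, 3.2, 0.05]
    - [0, 0, 0, 0, 0, 0, 0.05]
    - [0, 0, 0, 0, 0, 0, 0.05]

```text
clock: 6.27
eef_pos: [0.4783, 0.0995, 0.1339]
orientation: [-0.573, -0.412, 0.415, 0.574]
force: [1.0, 0.7, 0.0]
width: 0.05
```

```bash
python3 -c "
from h import *
look('w4','red','cutter')"
```

```text
t 6.27 tcp [478.3  99.5 133.9] jaw 161.6 tilt [-0.004 -0.    -1.   ] w 50.0 F [1.  0.7 0. ]
top [311. 413.] [524.7 229.5  19.6  88.1] off [ 46.4 130. ]
top [313. 250.] [480.7 104.8  13.   86.4] off [2.4 5.3]
top [123. 129.] [561.7  -4.4  41.8  95.9] off [  83.4 -103.9]
bar [ 56. 367.] [661.4 117.7  48.   20.1  48.9] off [183.1  18.2] turn -22.7
bar [309. 259.] [482.1  99.7  40.1  12.2  70.8] off [3.8 0.2] turn -0.8
bar [ 86. 126.] [569.5  -7.   37.9  13.2 101.2] off [  91.2 -106.5] turn 29.6
```

View pics/w4.png

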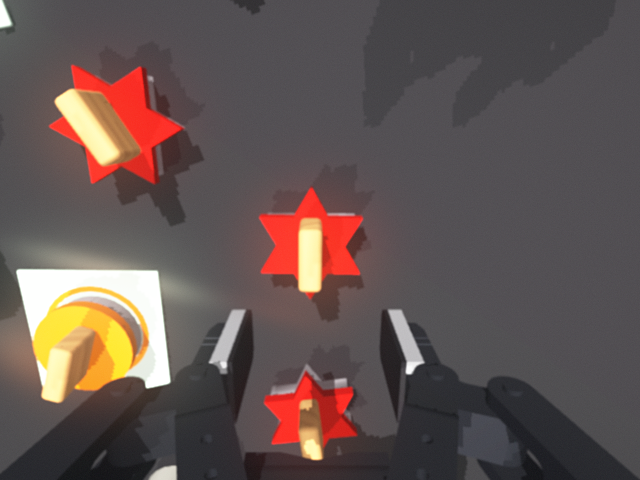

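The star is at (310,250), with its bar vertical at column 310 and its points along the bar. I'll descend and grasp it.

Call:
carry_out:
  steps:
    - [0.004, 0, -0.02, 0, 0, -1, 0.05]
    - [0, 0, -0.03, 0, 0, 0, 0.05]
    - [0, 0, -0.03, 0, 0, 0, 0.05]
    - [0, 0, -0.022, 0, 0, 0, 0.05]
    - [0, 0, 0, 0, 0, 0, 0.05]
    - [0, 0, 0, 0, 0, 0, 0.05]

```text
clock: 6.82
eef_pos: [0.4856, 0.0997, 0.032]
orientation: [-0.577, -0.408, 0.409, 0.578]
force: [-1.1, -0.1, 0.9]
width: 0.0504
```

Call:
carry_out:
  steps:
    - [-0.003, 0, 0, 0, 0, 0, 0.05]
    - [0, 0, 0, 0, 0, 0, 0.0]
    - [0, 0, 0, 0, 0, 0, 0.0]
    - [0, 0, 0, 0, 0, 0, 0.0]
    - [0, 0, 0, 0, 0, 0, 0.0]
    - [0, 0, 0, 0, 0, 0, 0.0]

```text
clock: 7.32
eef_pos: [0.4836, 0.0998, 0.0345]
orientation: [0.578, 0.409, -0.408, -0.577]
force: [-1.0, -0.6, 6.8]
width: 0.0132
```

Call:
carry_out:
  steps:
    - [0, 0, 0.02, 0, 0, 0, 0.0]
    - [0, 0, 0.04, 0, 0, 0, 0.0]
    - [0, 0, 0.04, 0, 0, 0, 0.0]
    - [0.0094, 0.037, 0.01, 0, 0, -2.4, 0.0]
    - [0.0094, 0.037, 0.005, 0, 0, -2.4, 0.0]
    - [0.0094, 0.037, 0, 0, 0, -2.4, 0.0]
    - [0.0094, 0.037, 0, 0, 0, -2.4, 0.0]
    - [0.0094, 0.037, 0, 0, 0, -2.4, 0.0]

```text
clock: 7.98
eef_pos: [0.5299, 0.2865, 0.1494]
orientation: [0.617, 0.346, -0.345, -0.617]
force: [0.6, -0.1, 0.4]
width: 0.0131
```

Call:
carry_out:
  steps:
    - [0.0094, 0.037, 0, 0, 0, -2.4, 0.0]
    - [0.0094, 0.037, 0, 0, 0, -2.4, 0.0]
    - [0.0094, 0.037, 0, 0, 0, -2.4, 0.0]
    - [0.0094, 0.037, 0, 0, 0, -2.4, 0.0]
    - [0.0094, 0.037, 0, 0, 0, -2.2, 0.0]
    - [0, 0, 0, 0, 0, 0, 0.0]
    - [0, 0, 0, 0, 0, 0, 0.0]

```text
clock: 8.57
eef_pos: [0.5764, 0.4718, 0.1481]
orientation: [-0.649, -0.282, 0.281, 0.649]
force: [0.1, -0.9, -1.0]
width: 0.0131
```

```bash
python3 -c "
from h import *
look('w5','red','print')"
```

```text
t 8.57 tcp [576.4 471.8 148.1] jaw 137.0 tilt [ 0.001  0.    -1.   ] w 13.1 F [ 0.1 -0.9 -1. ]
print [316.  96.] [515.6 407.7  47.   93.8] off [-60.8 -64.1]
```

View pics/w5.png

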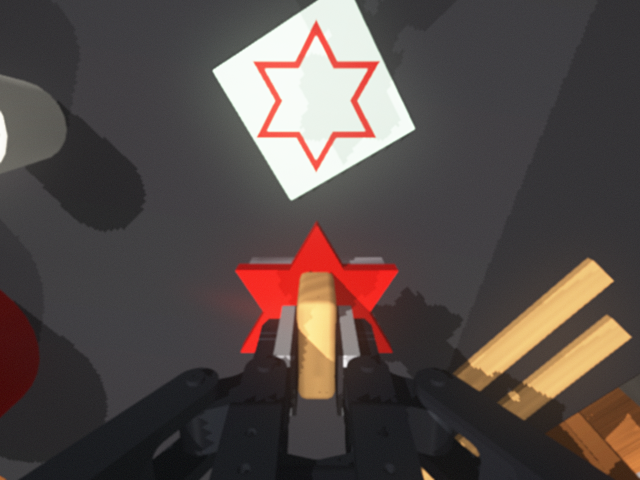

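The printed star is at (316,96) and parallel to the held one, whose front tip is at (317,224).

```bash
cat >> h.py <<'E'
def held(pts,ang):
    s=monitor.get_state();g=geom('wrist',s);t=s['eef_pos'][:2]*1000
    u=np.array([np.cos(np.radians(ang)),np.sin(np.radians(ang))])
    for px,z,ref in pts:
        d=cast(g,[px],z)[0]*1000-t;print('centre minus tcp: along',(d@u+ref).round(1),'across',(d@[-u[1],u[0]]).round(1))
E
python3 -c "
from h import *
held([((317,224),.1356,39),((316,299),.1676,20)],47)"
```

```text
centre minus tcp: along 1.2 across 1.0
centre minus tcp: along -0.1 across 0.5
```

Call:
carry_out:
  steps:
    - [-0.0304, -0.0324, 0, 0, 0, 0, 0.0]
    - [-0.0304, -0.0324, 0, 0, 0, 0, 0.0]
    - [0, 0, -0.03, 0, 0, 0, 0.0]
    - [0, 0, -0.03, 0, 0, 0, 0.0]
    - [0, 0, -0.03, 0, 0, 0, 0.0]
    - [0, 0, -0.013, 0, 0, 0, 0.0]
    - [0, 0, 0, 0, 0, 0, 0.0]
    - [0, 0, 0, 0, 0, 0, 0.0]

```text
clock: 9.28
eef_pos: [0.5193, 0.4079, 0.0454]
orientation: [0.649, 0.28, -0.281, -0.649]
force: [0.2, -0.2, 0.1]
width: 0.013
```

Call:
carry_out:
  steps:
    - [-0.0035, -0.001, -0.003, 0, 0, 0, 0.0]
    - [0, 0, -0.002, 0, 0, 0, 0.0]
    - [0, 0, 0, 0, 0, 0, 0.0]
    - [0, 0, 0, 0, 0, 0, 0.0]

```text
clock: 9.62
eef_pos: [0.5165, 0.4083, 0.0412]
orientation: [-0.649, -0.281, 0.28, 0.649]
force: [0.2, 0.8, -0.4]
width: 0.0134
```

Call:
carry_out:
  steps:
    - [-0.001, -0.0015, -0.002, 0, 0, 0, 0.0]
    - [0, 0, -0.001, 0, 0, 0, 0.0]
    - [0, 0, 0, 0, 0, 0, 0.0]
    - [0, 0, 0, 0, 0, 0, 0.0]

```text
clock: 9.95
eef_pos: [0.515, 0.4064, 0.0376]
orientation: [0.649, 0.281, -0.281, -0.649]
force: [-1.8, -0.8, 3.6]
width: 0.013
```

Contact at 3.6 N. I'll release and check.

Call:
carry_out:
  steps:
    - [0, 0, 0, 0, 0, 0, 0.03]
    - [0, 0, 0, 0, 0, 0, 0.05]
    - [0, 0, 0, 0, 0, 0, 0.05]
    - [0, 0, 0.02, 0, 0, 0, 0.05]
    - [0, 0, 0.04, 0, 0, 0, 0.05]
    - [0, 0, 0.04, 0, 0, 0, 0.05]
    - [0, 0, 0, 0, 0, 0, 0.05]
    - [0, 0, 0, 0, 0, 0, 0.05]

```text
clock: 10.62
eef_pos: [0.5172, 0.4078, 0.1404]
orientation: [-0.649, -0.283, 0.279, 0.649]
force: [0.0, 0.6, 0.2]
width: 0.0495
```

```bash
sed -i 's/def look(tag,c,what):/def look(tag,c,what,zb=.054):/; s/rect(g,b,.054);print/rect(g,b,zb);print/' h.py; python3 -c "
from h import *
look('w6','red','cutter',.057)"
```

```text
t 10.62 tcp [517.2 407.8 140.4] jaw 136.8 tilt [ 0.006  0.003 -1.   ] w 49.5 F [0.  0.6 0.2]
top [317. 225.] [510.4 402.3  46.6  89.1] off [-6.8 -5.5]
top [108.  48.] [524.6 244.7   7.7  95.2] off [   7.4 -163.1]
bar [571. 385.] [456.9 590.3  23.2  20.    6.2] off [-60.3 182.5] turn -40.6
bar [317. 248.] [512.9 406.5  45.9  16.2  43. ] off [-4.3 -1.3] turn -3.8
bar [65. 28.] [525.9 237.4  34.7  12.2  79.6] off [   8.7 -170.4] turn 32.8
```

View pics/w6.png

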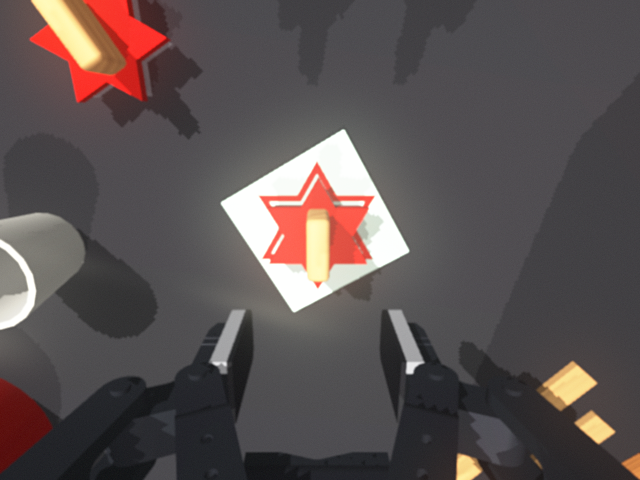

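```bash
python3 -c "
from h import *
im=cv2.imread('pics/w6.png')[:,:,::-1].copy();s=monitor.get_state();g=geom('wrist',s)
h=cv2.cvtColor(im,cv2.COLOR_RGB2HSV);print([(r,*h[r,318]) for r in range(204,290,4)])
c=cast(g,[(344,130),(409,250),(294,311),(221,203)],.003)*1000;print(c.mean(0))
b=[b for b in blobs(mask(im,'red',60,60),3000) if abs(b[:,0,0].mean()-317)<30][0].reshape(-1,2)
top=b[b[:,1].argmin()];bot=b[b[:,1].argmax()];print(top,bot,b[:,0].min(),b[:,0].max());print(cast(g,[top,bot],.003)*1000,cast(g,[bot],.025)*1000)
"
```

```text
[(204, np.uint8(3), np.uint8(179), np.uint8(249)), (208, np.uint8(6), np.uint8(161), np.uint8(246)), (212, np.uint8(16), np.uint8(118), np.uint8(229)), (216, np.uint8(18), np.uint8(113), np.uint8(238)), (220, np.uint8(24), np.uint8(87), np.uint8(254)), (224, np.uint8(27), np.uint8(64), np.uint8(255)), (228, np.uint8(28), np.uint8(62), np.uint8(255)), (232, np.uint8(27), np.uint8(63), np.uint8(255)), (236, np.uint8(27), np.uint8(65), np.uint8(255)), (240, np.uint8(27), np.uint8(63), np.uint8(255)), (244, np.uint8(27), np.uint8(66), np.uint8(255)), (248, np.uint8(27), np.uint8(67), np.uint8(255)), (252, np.uint8(26), np.uint8(68), np.uint8(255)), (256, np.uint8(27), np.uint8(69), np.uint8(255)), (260, np.uint8(26), np.uint8(71), np.uint8(255)), (264, np.uint8(26), np.uint8(71), np.uint8(255)), (268, np.uint8(28), np.uint8(62), np.uint8(255)), (272, np.uint8(28), np.uint8(60), np.uint8(255)), (276, np.uint8(27), np.uint8(64), np.uint8(255)), (280, np.uint8(25), np.uint8(90), np.uint8(254)), (284, np.uint8(2), np.uint8(182), np.uint8(254)), (288, np.uint8(13), np.uint8(30), np.uint8(254))]
[512.95817662 405.71305524]
[316 163] [305 269] 260 373
[[482.4941226  372.2578293 ]
 [541.51778438 423.14615147]] [[535.12945622 417.30123018]]
```

```bash
python3 -c "
from h import *
s=monitor.get_state()
held([((317.5,250.5),.057,0),((316.5,163),.003,46.9),((317.5,287),.025,-39),((317,174),.025,39)],46.8)
"; python3 -c "
import cv2;im=cv2.imread('pics/w6.png')[120:320,210:420];cv2.imwrite('pics/w6c.png',cv2.resize(im,None,fx=3.8,fy=3,interpolation=2))"
```

```text
centre minus tcp: along -3.2 across 1.3
centre minus tcp: along -0.9 across 0.8
centre minus tcp: along -4.5 across 1.5
centre minus tcp: along -4.5 across 1.1
```

View pics/w6c.png

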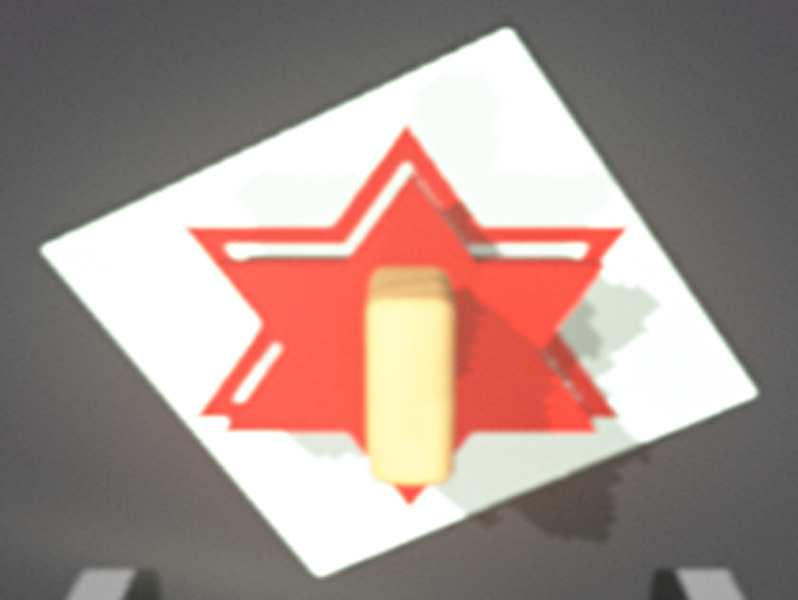

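```bash
python3 -c "
from h import *
s=monitor.get_state();g=geom('wrist',s);u=np.radians(46.8);U=np.array([[np.cos(u),np.sin(u)],[-np.sin(u),np.cos(u)]])
for p,z in (([(260,196),(263.2,257.7),(374.5,196),(371.8,257.7)],.003),([(270,206),(270,264),(367.4,264),(367.9,207)],.025)):
  w=cast(g,p,z)*1000;print(w.mean(0),((w-w.mean(0))@U.T).round(1).tolist(),w.mean(0)@U.T)
"
```

```text
[513.0319232  406.20562868] [[-22.9, -40.1], [22.9, -39.8], [-22.9, 39.9], [22.9, 40.0]] [647.30567787 -95.91728935]
[512.10754675 406.53730358] [[-20.3, -31.7], [19.9, -33.2], [20.0, 33.1], [-19.6, 31.8]] [646.91467924 -95.01640083]
```

The star sits inside its outline, about 1 mm off centre and with under 1° of turn. Next is the bone.

Call:
carry_out:
  steps:
    - [-0.0026, -0.0324, 0, 0, 0, -6.4, 0.05]
    - [-0.0026, -0.0324, 0, 0, 0, -6.4, 0.05]
    - [-0.0026, -0.0324, 0, 0, 0, -6.4, 0.05]
    - [-0.0026, -0.0324, 0, 0, 0, -6.4, 0.05]
    - [-0.0026, -0.0324, 0, 0, 0, -6.4, 0.05]
    - [-0.0026, -0.0324, 0, 0, 0, -6.4, 0.05]
    - [-0.0026, -0.0324, 0, 0, 0, -6.4, 0.05]
    - [-0.0026, -0.0324, 0, 0, 0, -6.4, 0.05]

```text
clock: 11.33
eef_pos: [0.4923, 0.1455, 0.1355]
orientation: [0.707, -0.03, 0.028, -0.706]
force: [-0.1, -0.9, -0.9]
width: 0.0498
```

Call:
carry_out:
  steps:
    - [-0.0026, -0.0324, 0, 0, 0, -6.4, 0.05]
    - [-0.0026, -0.0324, 0, 0, 0, -6.4, 0.05]
    - [-0.0026, -0.0324, 0, 0, 0, -6.4, 0.05]
    - [-0.0026, -0.0324, 0, 0, 0, -6.4, 0.05]
    - [-0.0026, -0.0324, 0, 0, 0, -6.4, 0.05]
    - [-0.0026, -0.0324, 0, 0, 0, -6.4, 0.05]
    - [-0.0026, -0.0324, 0, 0, 0, -6.4, 0.05]
    - [-0.0026, -0.0324, 0, 0, 0, -6.4, 0.05]

```text
clock: 12.0
eef_pos: [0.4716, -0.113, 0.1357]
orientation: [0.625, -0.333, 0.33, -0.624]
force: [-0.1, 0.0, -0.1]
width: 0.0499
```

Call:
carry_out:
  steps:
    - [0, 0, 0, 0, 0, 0, 0.05]
    - [0, 0, 0, 0, 0, 0, 0.05]

```text
clock: 12.17
eef_pos: [0.4722, -0.113, 0.1359]
orientation: [0.625, -0.332, 0.33, -0.625]
force: [-0.8, 0.5, -0.4]
width: 0.05
```

```bash
python3 -c "
from h import *
look('w7','green','cutter')"
```

```text
t 12.17 tcp [ 472.2 -113.   135.9] jaw 34.3 tilt [-0.003  0.001 -1.   ] w 50.0 F [-0.8  0.5 -0.4]
top [320. 242.] [ 472.5 -107.6  124.5   93. ] off [0.3 5.4]
bar [ 78. 382.] [ 394.  -270.9   37.3   15.4   24.3] off [ -78.2 -157.9] turn 80.0
bar [320. 256.] [ 474.1 -110.2   39.1   13.8  124.9] off [1.9 2.8] turn 0.6
bar [562. 203.] [568.8  -7.2  40.1  16.2  96.7] off [ 96.6 105.8] turn -27.6
```

View pics/w7.png

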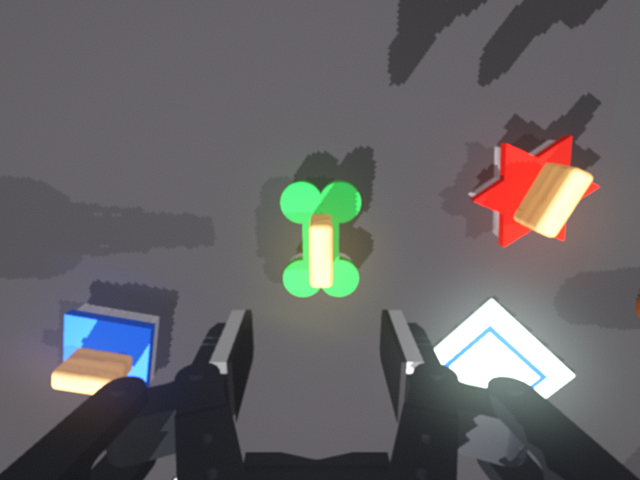

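The bone is at (320,242) and its bar is aligned vertically.

Call:
carry_out:
  steps:
    - [0.002, 0.003, -0.02, 0, 0, 0.6, 0.05]
    - [0, 0, -0.03, 0, 0, 0, 0.05]
    - [0, 0, -0.03, 0, 0, 0, 0.05]
    - [0, 0, -0.02, 0, 0, 0, 0.05]
    - [0, 0, 0, 0, 0, 0, 0.05]
    - [0, 0, 0, 0, 0, 0, 0.05]

```text
clock: 12.72
eef_pos: [0.4739, -0.1071, 0.0362]
orientation: [0.628, -0.327, 0.324, -0.627]
force: [0.7, 0.1, 0.6]
width: 0.05
```

Call:
carry_out:
  steps:
    - [0, -0.003, 0, 0, 0, 0, 0.05]
    - [0, 0, 0, 0, 0, 0, 0.05]
    - [0, 0, 0, 0, 0, 0, 0.0]
    - [0, 0, 0, 0, 0, 0, 0.0]
    - [0, 0, 0, 0, 0, 0, 0.0]
    - [0, 0, 0, 0, 0, 0, 0.0]
    - [0, 0, 0, 0, 0, 0, 0.0]

```text
clock: 13.3
eef_pos: [0.4758, -0.1123, 0.038]
orientation: [0.627, -0.326, 0.327, -0.627]
force: [-0.0, -0.0, 7.1]
width: 0.0129
```

Call:
carry_out:
  steps:
    - [0, 0, 0.02, 0, 0, 0, 0.0]
    - [0, 0, 0.04, 0, 0, 0, 0.0]
    - [0, 0, 0.04, 0, 0, 0, 0.0]
    - [0.0155, -0.03, 0.01, 0, 0, 4.5, 0.0]
    - [0.0155, -0.03, 0.0, 0, 0, 4.5, 0.0]
    - [0.0155, -0.03, 0, 0, 0, 4.5, 0.0]
    - [0.0155, -0.03, 0, 0, 0, 4.5, 0.0]
    - [0.0155, -0.03, 0, 0, 0, 4.5, 0.0]

```text
clock: 13.97
eef_pos: [0.5533, -0.2633, 0.1476]
orientation: [0.679, -0.197, 0.197, -0.679]
force: [0.8, 0.9, -0.6]
width: 0.0129
```

Call:
carry_out:
  steps:
    - [0.0155, -0.03, 0, 0, 0, 4.5, 0.0]
    - [0.0155, -0.03, 0, 0, 0, 4.5, 0.0]
    - [0.0155, -0.03, 0, 0, 0, 4.5, 0.0]
    - [0.0155, -0.03, 0, 0, 0, 4.5, 0.0]
    - [0.0155, -0.03, 0, 0, 0, 4.5, 0.0]
    - [0, 0, 0, 0, 0, 0, 0.0]
    - [0, 0, 0, 0, 0, 0, 0.0]

```text
clock: 14.55
eef_pos: [0.6304, -0.4136, 0.1463]
orientation: [-0.704, 0.062, -0.062, 0.704]
force: [-0.5, 0.9, -1.6]
width: 0.013
```

```bash
python3 -c "
from h import *
look('w8','green','print')"
```

```text
t 14.55 tcp [ 630.4 -413.6  146.3] jaw 79.9 tilt [-0.  0. -1.] w 13.0 F [-0.5  0.9 -1.6]
print [321.  93.] [ 541.7 -393.2  170.2   94.7] off [-88.7  20.4]
```

View pics/w8.png

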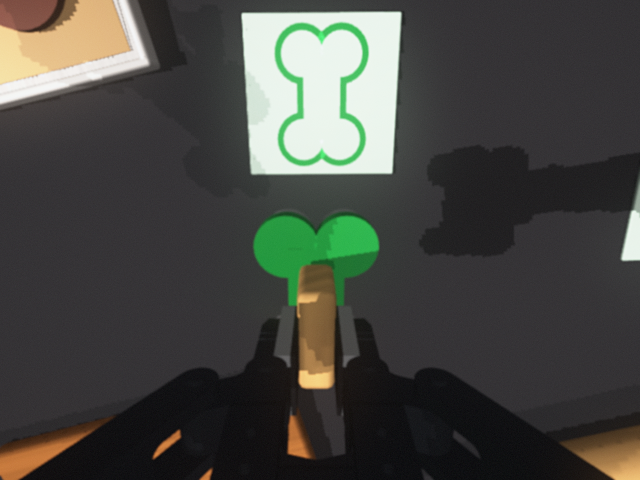

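The printed bone is at (321,93), parallel to the held one. The held knuckles' front edge is at row ~213, and the bar's top edge is at row ~290.

```bash
python3 -c "
from h import *
im=cv2.imread('pics/w8.png');h=cv2.cvtColor(im,cv2.COLOR_BGR2HSV)
print([(r,*h[r,286].tolist()) for r in range(205,222,2)]);print([(r,*h[r,317].tolist()) for r in range(262,310,4)])
held([((316.5,215),.1303,40),((316.5,291),.1623,20)],169.9-180)"
```

```text
[(205, 65, 23, 66), (207, 70, 24, 65), (209, 60, 10, 76), (211, 62, 58, 75), (213, 65, 150, 68), (215, 67, 175, 93), (217, 67, 185, 150), (219, 67, 190, 156), (221, 67, 191, 156)]
[(262, 66, 185, 87), (266, 21, 132, 91), (270, 19, 133, 98), (274, 19, 136, 94), (278, 19, 138, 89), (282, 17, 138, 105), (286, 18, 137, 104), (290, 17, 135, 106), (294, 17, 139, 174), (298, 17, 140, 178), (302, 17, 141, 134), (306, 17, 140, 135)]
centre minus tcp: along -1.6 across 1.3
centre minus tcp: along -2.4 across 1.2
```

Call:
carry_out:
  steps:
    - [-0.029, 0.0063, 0, 0, 0, 0.2, 0.0]
    - [-0.029, 0.0063, 0, 0, 0, 0, 0.0]
    - [-0.029, 0.0063, 0, 0, 0, 0, 0.0]
    - [0, 0, -0.03, 0, 0, 0, 0.0]
    - [0, 0, -0.03, 0, 0, 0, 0.0]
    - [0, 0, -0.038, 0, 0, 0, 0.0]
    - [0, 0, 0, 0, 0, 0, 0.0]
    - [0, 0, 0, 0, 0, 0, 0.0]

```text
clock: 15.27
eef_pos: [0.5412, -0.3902, 0.0477]
orientation: [-0.703, 0.062, -0.058, 0.706]
force: [0.2, 0.3, 0.0]
width: 0.0129
```

Call:
carry_out:
  steps:
    - [0.0015, -0.004, -0.003, 0, 0, 0, 0.0]
    - [0, 0, 0, 0, 0, 0, 0.0]
    - [0, 0, 0, 0, 0, 0, 0.0]

```text
clock: 15.52
eef_pos: [0.5464, -0.3983, 0.0486]
orientation: [0.705, -0.059, 0.062, -0.704]
force: [0.1, 0.2, -0.7]
width: 0.0129
```

Call:
carry_out:
  steps:
    - [-0.003, 0.003, -0.003, 0, 0, 0, 0.0]
    - [0, 0, 0, 0, 0, 0, 0.0]
    - [0, 0, 0, 0, 0, 0, 0.0]

```text
clock: 15.77
eef_pos: [0.5417, -0.3938, 0.0436]
orientation: [0.705, -0.06, 0.06, -0.705]
force: [-0.8, -0.4, -0.7]
width: 0.0128
```

Call:
carry_out:
  steps:
    - [0.0008, -0.0007, -0.001, 0, 0, 0, 0.0]
    - [0, 0, 0, 0, 0, 0, 0.0]
    - [0, 0, 0, 0, 0, 0, 0.0]

```text
clock: 16.02
eef_pos: [0.5428, -0.3948, 0.0422]
orientation: [0.705, -0.06, 0.06, -0.704]
force: [0.6, -0.4, -0.2]
width: 0.013
```

Call:
carry_out:
  steps:
    - [0, 0, -0.001, 0, 0, 0, 0.0]
    - [0, 0, 0, 0, 0, 0, 0.0]
    - [0, 0, 0, 0, 0, 0, 0.0]

```text
clock: 16.27
eef_pos: [0.5427, -0.3948, 0.0412]
orientation: [0.705, -0.06, 0.06, -0.705]
force: [1.0, -0.6, -0.2]
width: 0.0129
```

Call:
carry_out:
  steps:
    - [0, 0, 0, 0, 0, 0, 0.03]
    - [0, 0, 0, 0, 0, 0, 0.05]
    - [0, 0, 0, 0, 0, 0, 0.05]
    - [0, 0, 0.02, 0, 0, 0, 0.05]
    - [0, 0, 0.04, 0, 0, 0, 0.05]
    - [0, 0, 0.04, 0, 0, 0, 0.05]
    - [0, 0, 0, 0, 0, 0, 0.05]
    - [0, 0, 0, 0, 0, 0, 0.05]

```text
clock: 16.93
eef_pos: [0.5446, -0.3965, 0.1448]
orientation: [0.706, -0.058, 0.062, -0.703]
force: [-0.7, -0.9, 0.1]
width: 0.05
```

```bash
python3 -c "
from h import *
im,g,s=look('w9','green','cutter',.057)
h=cv2.cvtColor(im,cv2.COLOR_RGB2HSV)
pale=cv2.inRange(h,(0,0,150),(180,60,255))
cv2.imwrite('pics/w9c.png',cv2.resize(im[110:310,210:420,::-1],None,fx=3,fy=3,interpolation=2))"
```

```text
t 16.93 tcp [ 544.6 -396.5  144.8] jaw 80.2 tilt [ 0.005 -0.005 -1.   ] w 50.0 F [-0.7 -0.9  0.1]
top [319. 229.] [ 535.8 -392.3  170.1   99.5] off [-8.8  4.2]
bar [317. 247.] [ 541.1 -394.8   37.6   11.3  170.6] off [-3.5  1.7] turn 0.4
bar [ 59. 119.] [ 441.  -531.9  101.1   89.7    3.1] off [-103.6 -135.4] turn 12.9
```

View pics/w9c.png

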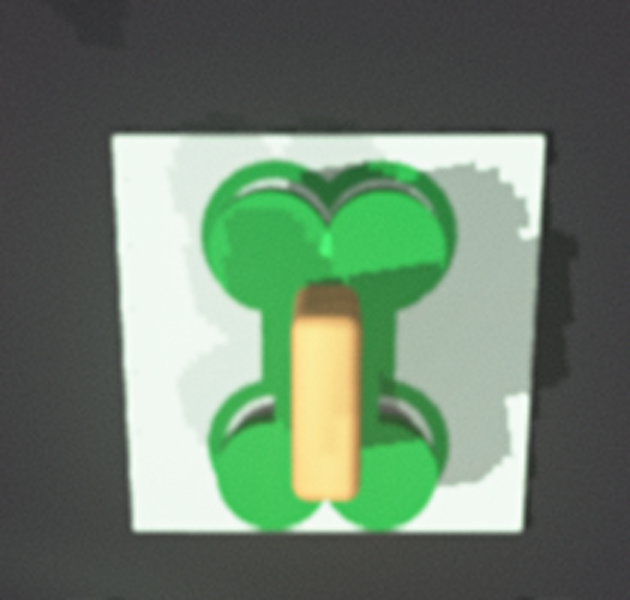

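The bone sits on its outline. I'll check the numbers from the mat corners against the bar's top face (crop columns 292–359, rows 316–500).

```bash
python3 -c "
from h import *
g=geom('wrist',monitor.get_state());o=np.array([210,110])
q=lambda p,z:cast(g,np.array(p)/3+o,z)*1000
m=q([(112,135),(545,135),(523,531),(133,531)],.003);print(m.mean(0),cv2.minAreaRect(m.astype('f4')))
b=q([(292,318),(359,318),(359,500),(292,500)],.057);print(b.mean(0),cv2.minAreaRect(b.astype('f4')))
k=q([(270,191),(386,191),(378,529),(274,529)],.025);print(k.mean(0))
n=q([(202,235),(456,235)],.003);print(n.mean(0)); n=q([(210,235),(447,240),(440,465),(217,465)],.025);print('kn',n.mean(0))
"
```

```text
[ 539.49317179 -391.21841313] ((539.489501953125, -391.17449951171875), (99.42098236083984, 98.7688980102539), 80.21818542480469)
[ 538.77438464 -392.00116974] ((538.7783203125, -391.974853515625), (13.702868461608887, 38.219844818115234), 80.21537017822266)
[ 539.10807221 -391.5812075 ]
[ 513.4681235  -386.59557604]
kn [ 536.18068126 -390.72416077]
```

The bone is centred within 1 mm with the angle matched. Next is the square.

Call:
carry_out:
  steps:
    - [-0.0245, 0.0205, -0.001, 0, 0, 5.4, 0.05]
    - [-0.0245, 0.0205, -0.001, 0, 0, 5.4, 0.05]
    - [-0.0245, 0.0205, -0.001, 0, 0, 5.4, 0.05]
    - [-0.0245, 0.0205, -0.001, 0, 0, 5.4, 0.05]
    - [-0.0245, 0.0205, -0.001, 0, 0, 5.4, 0.05]
    - [-0.0245, 0.0205, -0.001, 0, 0, 5.4, 0.05]
    - [0, 0, 0, 0, 0, 0, 0.05]
    - [0, 0, 0, 0, 0, 0, 0.05]

```text
clock: 17.65
eef_pos: [0.393, -0.2692, 0.1338]
orientation: [-0.692, -0.137, 0.139, 0.695]
force: [0.3, -0.4, 0.0]
width: 0.0499
```

```bash
python3 -c "
from h import *
look('w10','blue','cutter')"
```

```text
t 17.65 tcp [ 393.  -269.2  133.8] jaw 112.6 tilt [-0.004  0.003 -1.   ] w 49.9 F [ 0.3 -0.4  0. ]
top [309. 239.] [ 392.5 -272.9   67.6   89.4] off [-0.5 -3.7]
bar [ 53. 378.] [ 531.9 -392.4   64.    14.5  169.9] off [ 138.9 -123.2] turn -32.7
```

View pics/w10.png

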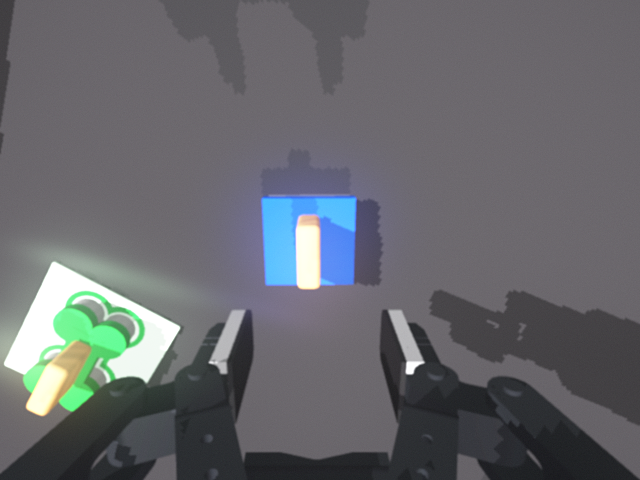

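The square is at (309,240) and its bar's top face is centred at about (308.5,257). Yaw is matched.

```bash
python3 -c "
from h import *
s=monitor.get_state();g=geom('wrist',s);print(s['eef_pos'],cast(g,[(308.5,257)],.054)*1000)"
```

```text
[ 0.39492733 -0.27103849  0.13437893] [[ 396.20233676 -274.2450974 ]]
```

Call:
carry_out:
  steps:
    - [0.001, -0.003, -0.02, 0, 0, 0, 0.05]
    - [0, 0, -0.03, 0, 0, 0, 0.05]
    - [0, 0, -0.03, 0, 0, 0, 0.05]
    - [0, 0, -0.016, 0, 0, 0, 0.05]
    - [0, 0, 0, 0, 0, 0, 0.05]
    - [0, 0, 0, 0, 0, 0, 0.05]

```text
clock: 18.2
eef_pos: [0.397, -0.275, 0.0382]
orientation: [-0.693, -0.138, 0.139, 0.694]
force: [0.3, 0.5, 0.6]
width: 0.0501
```

Call:
carry_out:
  steps:
    - [-0.001, 0.0015, 0, 0, 0, 0, 0.05]
    - [0, 0, 0, 0, 0, 0, 0.05]
    - [0, 0, 0, 0, 0, 0, 0.0]
    - [0, 0, 0, 0, 0, 0, 0.0]
    - [0, 0, 0, 0, 0, 0, 0.0]
    - [0, 0, 0, 0, 0, 0, 0.0]
    - [0, 0, 0, 0, 0, 0, 0.0]

```text
clock: 18.78
eef_pos: [0.3961, -0.2735, 0.04]
orientation: [0.694, 0.139, -0.138, -0.693]
force: [-0.2, 1.6, 7.5]
width: 0.0131
```

Call:
carry_out:
  steps:
    - [0, 0, 0.02, 0, 0, 0, 0.0]
    - [0, 0, 0.04, 0, 0, 0, 0.0]
    - [0, 0, 0.04, 0, 0, 0, 0.0]
    - [0.0314, 0.0112, 0.008, 0, 0, -2.8, 0.0]
    - [0.0314, 0.0112, 0, 0, 0, -2.8, 0.0]
    - [0.0314, 0.0112, 0, 0, 0, -2.8, 0.0]
    - [0.0314, 0.0112, 0, 0, 0, -2.8, 0.0]
    - [0.0314, 0.0112, 0, 0, 0, -2.8, 0.0]

```text
clock: 19.45
eef_pos: [0.5539, -0.2165, 0.1476]
orientation: [0.705, 0.052, -0.052, -0.705]
force: [0.7, -0.0, -0.7]
width: 0.013
```

Call:
carry_out:
  steps:
    - [0.0314, 0.0112, 0, 0, 0, -2.8, 0.0]
    - [0.0314, 0.0112, 0, 0, 0, -2.8, 0.0]
    - [0.0314, 0.0112, 0, 0, 0, -2.8, 0.0]
    - [0.0314, 0.0112, 0, 0, 0, -2.8, 0.0]
    - [0.0314, 0.0112, 0, 0, 0, -2.7, 0.0]
    - [0.0314, 0.0112, 0, 0, 0, -2.7, 0.0]
    - [0, 0, 0, 0, 0, 0, 0.0]
    - [0, 0, 0, 0, 0, 0, 0.0]

```text
clock: 20.12
eef_pos: [0.7421, -0.149, 0.1464]
orientation: [0.705, -0.049, 0.048, -0.705]
force: [-0.9, -1.0, -2.0]
width: 0.0127
```

```bash
python3 -c "
from h import *
look('w11','blue','print')
s=monitor.get_state();print(s['eef_pos'])
im=cv2.imread('pics/w11.png');h=cv2.cvtColor(im,cv2.COLOR_BGR2HSV)
print([(r,*h[r,317].tolist()) for r in range(255,310,3)])"
```

```text
t 20.12 tcp [ 742.1 -149.   146.4] jaw 82.1 tilt [-0. -0. -1.] w 12.7 F [-0.9 -1.  -2. ]
print [316.  94.] [ 651.8 -135.8   37.4   97.1] off [-90.3  13.2]
[ 0.74064325 -0.14966053  0.14641458]
[(255, 110, 222, 199), (258, 111, 219, 199), (261, 111, 219, 196), (264, 166, 44, 86), (267, 9, 92, 91), (270, 11, 94, 100), (273, 10, 93, 93), (276, 10, 91, 90), (279, 12, 98, 99), (282, 12, 102, 105), (285, 12, 102, 103), (288, 12, 104, 103), (291, 15, 122, 155), (294, 16, 124, 207), (297, 16, 126, 222), (300, 18, 126, 230), (303, 16, 130, 200), (306, 14, 118, 132), (309, 14, 120, 134)]
```

View pics/w11.png

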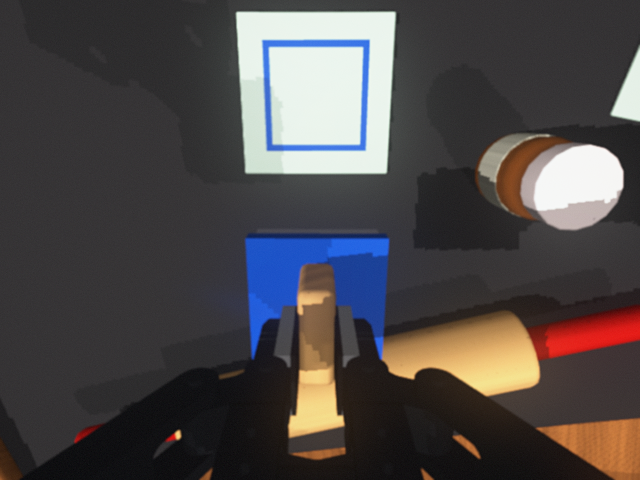

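The printed square is at (316,94), and the held cutter's front edge is at row ~238, parallel to it. The jar at (560,180) is untouched.

```bash
python3 -c "
from h import *
held([((318,238.5),.1284,30),((317,291.5),.1604,20)],-7.9)"
```

```text
centre minus tcp: along -1.0 across 1.9
centre minus tcp: along -1.2 across 1.4
```

Call:
carry_out:
  steps:
    - [-0.0297, 0.004, 0, 0, 0, 0.3, 0.0]
    - [-0.0297, 0.004, 0, 0, 0, 0, 0.0]
    - [-0.0297, 0.004, 0, 0, 0, 0, 0.0]
    - [0, 0, -0.03, 0, 0, 0, 0.0]
    - [0, 0, -0.03, 0, 0, 0, 0.0]
    - [0, 0, -0.036, 0, 0, 0, 0.0]
    - [0, 0, 0, 0, 0, 0, 0.0]
    - [0, 0, 0, 0, 0, 0, 0.0]

```text
clock: 20.83
eef_pos: [0.6487, -0.138, 0.0499]
orientation: [-0.705, 0.05, -0.046, 0.706]
force: [0.6, -0.7, 0.4]
width: 0.0124
```

Call:
carry_out:
  steps:
    - [0, 0, -0.001, 0, 0, 0, 0.0]
    - [0, 0, 0, 0, 0, 0, 0.0]
    - [0, 0, 0, 0, 0, 0, 0.0]

```text
clock: 21.08
eef_pos: [0.6535, -0.1387, 0.0526]
orientation: [0.706, -0.046, 0.049, -0.705]
force: [0.5, 0.3, -0.4]
width: 0.0123
```

Call:
carry_out:
  steps:
    - [0, 0, -0.002, 0, 0, 0, 0.0]
    - [0, 0, 0, 0, 0, 0, 0.0]
    - [0, 0, 0, 0, 0, 0, 0.0]
    - [0, 0, 0, 0, 0, 0, 0.0]
    - [0, 0, 0, 0, 0, 0, 0.0]
    - [0, 0, 0, 0, 0, 0, 0.0]

```text
clock: 21.58
eef_pos: [0.652, -0.138, 0.0483]
orientation: [0.706, -0.047, 0.047, -0.705]
force: [0.4, -0.4, -0.3]
width: 0.0129
```

Call:
carry_out:
  steps:
    - [0.0007, 0.0006, -0.0025, 0, 0, 0, 0.0]
    - [0, 0, -0.0025, 0, 0, 0, 0.0]
    - [0, 0, 0, 0, 0, 0, 0.0]
    - [0, 0, 0, 0, 0, 0, 0.0]
    - [0, 0, 0, 0, 0, 0, 0.0]
    - [0, 0, 0, 0, 0, 0, 0.0]

```text
clock: 22.08
eef_pos: [0.6527, -0.1375, 0.0432]
orientation: [0.706, -0.047, 0.047, -0.705]
force: [1.2, 0.0, -0.4]
width: 0.0127
```

Call:
carry_out:
  steps:
    - [0, 0, 0, 0, 0, 0, 0.03]
    - [0, 0, 0, 0, 0, 0, 0.05]
    - [0, 0, 0, 0, 0, 0, 0.05]
    - [0, 0, 0.02, 0, 0, 0, 0.05]
    - [0, 0, 0.04, 0, 0, 0, 0.05]
    - [0, 0, 0.04, 0, 0, 0, 0.05]

```text
clock: 22.58
eef_pos: [0.6509, -0.137, 0.1425]
orientation: [-0.705, 0.049, -0.046, 0.706]
force: [-0.5, -0.8, 0.1]
width: 0.0499
```

Call:
carry_out:
  steps:
    - [0, 0, 0, 0, 0, 0, 0.05]
    - [0, 0, 0, 0, 0, 0, 0.05]
    - [0, 0, 0, 0, 0, 0, 0.05]
    - [0, 0, 0, 0, 0, 0, 0.05]
    - [0, 0, 0, 0, 0, 0, 0.05]
    - [0, 0, 0, 0, 0, 0, 0.05]

```text
clock: 23.08
eef_pos: [0.6517, -0.1372, 0.1416]
orientation: [-0.705, 0.048, -0.046, 0.706]
force: [0.8, -1.5, -0.2]
width: 0.0495
```

```bash
python3 -c "
from h import *
im,g,s=look('w12','blue','cutter',.057)
cv2.imwrite('pics/w12c.png',cv2.resize(im[110:310,210:420,::-1],None,fx=3,fy=3,interpolation=2))"
```

```text
t 23.08 tcp [ 651.7 -137.2  141.6] jaw 82.3 tilt [-0.003  0.001 -1.   ] w 49.5 F [ 0.8 -1.5 -0.2]
top [316. 232.] [ 646.1 -134.9   37.2   93. ] off [-5.6  2.3]
bar [316. 254.] [ 651.1 -136.2   38.1   12.4  172.7] off [-0.6  1. ] turn 0.4
bar [537.  77.] [570.   -9.3  37.6  11.2 101.2] off [-81.7 127.9] turn -71.1
```

View pics/w12c.png

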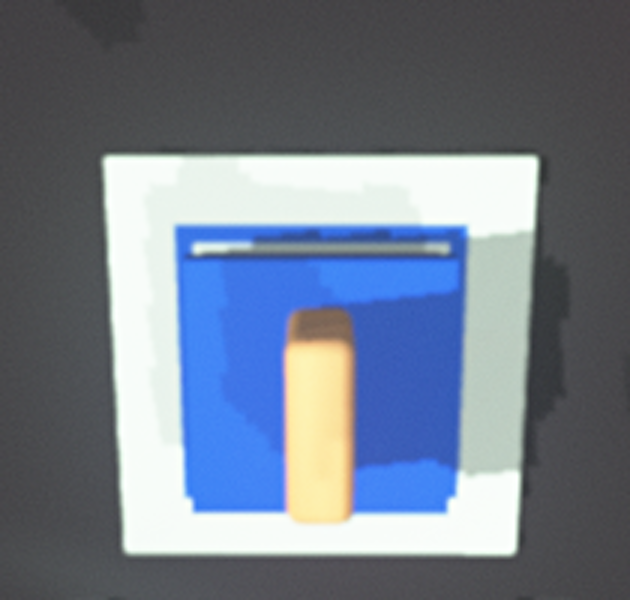

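The square is inside its outline, under 1 mm off. I'll move the arm aside for a last overall check.

Call:
carry_out:
  steps:
    - [-0.02, -0.03, 0.03, 0, 0, 0, 0.05]
    - [-0.02, -0.035, 0.02, 0, 0, 0, 0.05]
    - [-0.02, -0.035, 0.02, 0, 0, 0, 0.05]
    - [-0.02, -0.035, 0.01, 0, 0, 0, 0.05]
    - [-0.02, -0.035, 0.0, 0, 0, 0, 0.05]
    - [-0.02, -0.035, 0, 0, 0, 0, 0.05]
    - [0, 0, 0, 0, 0, 0, 0.05]
    - [0, 0, 0, 0, 0, 0, 0.05]

```text
clock: 23.8
eef_pos: [0.5366, -0.3359, 0.2164]
orientation: [-0.705, 0.049, -0.049, 0.706]
force: [0.1, -0.3, -0.6]
width: 0.05
```

```bash
python3 -c "
from h import *
im=cams.read_camera('top');cv2.imwrite('pics/top1.png',im[:,:,::-1]);g=geom('top')
for b in blobs(wood(im),60):
  r=rect(g,b,.057)
  if r[2]<50:print('bar',r)
print(monitor.get_state()['clock'])"
```

```text
bar [ 536.2 -393.7   28.7   11.9  166.9]
bar [518.5 408.9  45.3  25.2  30. ]
bar [ 651.  -137.6   36.4   11.7  176. ]
23.85
```

View pics/top1.png

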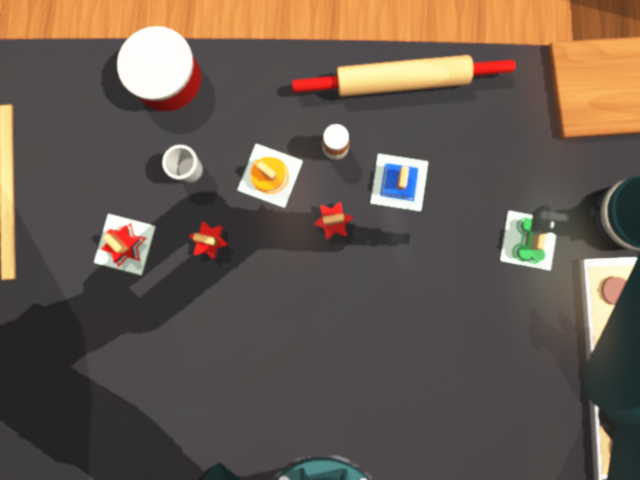

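All four cutters stand on their mats, and the jar (336,141) and cup (182,163) haven't moved. I'm handing the job in.

```bash
python3 -c "
from plant import env
print(env.close_job())"
```

```text
the job is handed in; nothing more can be done
None
```

All four cutters are standing on their own mats, centred and turned to match the printed outlines. The job was handed in at about 24 s of the 104 s allowed. For the star I used the one nearest the base and left the two look-alikes where they were.

- **Centring and turn:** close-up wrist pictures put each cutter within about 1 mm of its outline's centre. The turn of the star, bone and square matches within about 1°; the round cutter's turn does not matter.
- **Overall view:** the last picture from above shows all four upright on their mats, with the jar and cup where they started.
- **Checks that disagreed:**
  - The overhead camera read up to about 2 mm differently from the wrist camera, so I went by the wrist pictures, which show cutter and print together.
  - In the last picture from above, the bar mask gave a poor reading for the star and missed the round cutter's bar. The gripper also partly hid the bone. For those three I relied on the close-ups taken just after placing.
  - The position reading wandered by 2–5 mm for a moment after fast moves, so I corrected and let it settle before each release.
- **Forces:** an upward force of about 7 N showed at each grasp, and the star touched down at 3.6 N, all far below the limits.

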